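Wind the dressing mixer and hold the flask down in its sprung cradle

TASK

Mix the dressing: wind the green mixer by pulling its red-handled lever all the way towards its front and ease it slowly back home instead of letting it fly. Then set the amber flask upright into the mixer's sprung ring cradle, press it down against the spring well past the middle of the cradle's travel, and finish while still holding it pressed down like that (do not let go). Do not tip the flask over, and leave the spice jar and the salt shaker where they are.

Things in the scene. Friction and masses are not known exactly. Their poses are not given: they have to be found in the camera images.
- mixer: hand-wound press-to-run dressing mixer, fixed to the worktop: a green housing 120 (x) x 160 (y) x 55 mm high. Origin on the worktop, straight under the centre of its black ring cradle; z up, -x is its front (with the white gauge), facing roughly to the robot. The housing reaches from y = -55 to +105 mm. The lever is on its +y side.
- lever (a joint): winding lever, rad: 0 = home (leaning 0.45 rad away from the front), 0.9 = end of stroke (leaning 0.45 rad towards the front). Fully pulled means above 0.8, home below 0.08. A spring drives it back to 0: about 2 N at the handle at home, 9 N at the end of the stroke; let go, it flies back.
- lever_grip (a point): middle of the lever's red handle: a level bar 18 mm thick along mixer y, free 27 mm to either side; the arm joins its end nearer the housing. With lever value q it lies in the mixer frame at x = 120 sin(0.45 - q), y = 154, z = 40 + 120 cos(0.45 - q) mm (an arc about a level axis). Pinch it from above, fingers closing along mixer x; the bar may turn between the fingers.
- cradle (a joint): ring cradle, m: 0 = up (rest), grows as it is pressed straight down, stop at 0.020. Spring: 4 N to start, plus 0.5 N per mm (9 N at 10 mm, 11.5 N at 15 mm, 14 N at the stop). It stays up under the flask's own weight, and rises again as soon as the flask is not pressed.
- cradle_rim (a point): centre of the top rim of the black ring cradle (moves with it), 100 mm above the worktop at rest. The ring is 72 mm wide over all, its mouth 60 mm wide, 23 mm deep, open below.
- flask: amber glass flask, round belly, cork stopper; loose, about 0.18 kg, 110 mm tall, stands upright. Origin at the centre of its underside (flat foot 36 mm wide), z up. Belly 66 mm wide at 28 mm up; neck 24 mm wide; stopper 30 mm wide from 80 to 110 mm: grip it at about 95 mm. In the cradle the belly centres itself in the ring's mouth, underside about 12 mm below the rim.
- spice_jar: bystander: glass spice jar with a dark lid, 41 mm wide, 105 mm tall, loose; origin at the centre of its underside
- salt_shaker: bystander: salt shaker with a grey top, 44 mm wide, 90 mm tall, loose; origin at the centre of its underside
Mind the look-alikes: they are no part of the job. Of the things like the flask, leave any that is blue or purple; of the rest the smaller one is meant.

How it is judged:
By the outcome, as a careful person would: the job done as asked, in the order asked, and still so for the second after the job is handed in, while the arm keeps its last pose, push and grip.
It also fails if it takes over 59 s, if anything falls off the work surface, if the arm or the gripper's body presses on something with over 40 N, if the wrist force passes 120 N, or if a joint passes its speed limit or range.

ROBOT

A 6-joint arm with a two-finger parallel gripper is mounted at the origin on a cart in front of the work surface, level with it; the furniture and walls round the work are solid. World frame = base frame: x ahead of the robot, y to its left, z up, the work surface at z = 0. Lengths are in mm, angles in rad, forces in N, time in s.
With the tool pointing down it reaches from about 350 to 775 mm from the base axis. Payload 7.3 kg.
Tool frame: the origin (TCP) lies on the front face of the gripper's body, between the roots of the fingers; the fingertips stand 66 mm ahead of it and the grasp point (between the pads) lies 47 mm ahead of it (bot.tip_extent is the distance from the TCP to the fingertips, in mm); z points along the fingers, y is the line along which they close (so a half turn about z gives the same grasp; the last joint's range is limited). The gripper opens to 92 mm and grips with 3 to 60 N. Pads are 19 mm wide; open, the fingers measure 130 mm over their backs; the gripper's body (75 mm by 190 mm) begins 47 mm behind the grasp point.
Start: joints at [-1.469, 0.342, 1.524, -0, 1.275, -0.146], TCP at [128.789, -508.972, 292.241] pointing down, gripper open.
Joint ranges: [-2.53, 2.53], [-0.77, 2.02], [0.04, 2.7], [-1, 4.14], [0.28, 2.66], [-3.11, 3.11]. Speed limits (rad/s): [2.57, 2.57, 3.14, 3.14, 3.14, 3.14].

INTERFACE

Orientations are given as [roll, pitch, yaw] about the fixed x, y, z axes, in that order (R = Rz(yaw) Ry(pitch) Rx(roll)).
In Python, from plant import readout, viewer, order, bot gives the robot as it stands.
- The arm moves only by the shell command python3 -m creep 'ROWS'. ROWS is text: rows parted by semicolons, each of 7 numbers parted by spaces: the shift along the world's x, y, z in m, then the turn, a rotation vector about the world's x, y, z in rad, then the opening in per cent of the stroke, from 0 (shut) to 100 (fully open). A call has 1 to 8 rows; each row shifts and turns the commanded pose from where the row before left it; what a row does not reach is not made up. A row lasts 1/12 s, in which the tool goes at most 41.7 mm and 7.16 degrees, less where a joint would pass 70% of its speed; a pose out of reach is approached as far as the arm can. A call is refused whole if a number of a shift passes 0.0417 or a number of a turn 0.125, either way. A call with a gripper value outside its range is refused whole. The fingers move at their own pace and stop on an object; the grip force is fixed at half the most. Time passes only in rows, so rows that do not move let the fingers close. It gives the time, the measured TCP pose, the force, the opening and the grip force at its end, in the units of the state.
- readout.get_obs(): the state, without advancing time (a new reading comes with each control period).
- viewer.capture(name): name is "scene" or "top" or "wrist"; returns the picture (400x640x3 uint8, red, green, blue); there is no depth.
- viewer.camera_info(name): a dict with "fx", "fy", "cx", "cy" (pixels), "origin" and "rotation" of the camera in the world. Camera axes: x right, y up, looking along -z (the intrinsics and any distortion apply to the point x, -y, -z); pixel columns grow to the right and rows downward; lengths in mm; the calibration is good to about 2 mm. The wrist camera is an equidistant fisheye: a pixel r from the principal point sees the ray r / f radians off the axis. A picture is of the moment at which its call begins: read the wrist's pose just before it. camera_info takes no time and is no camera call; for the wrist camera it gives the pose at the moment of the call.
- order.close_job(): hands the job in; it is judged then, once.
The state is a dict: "time": time; "joint_positions": joint angles; "dq": joint speeds; "tau": joint torques, N m; "tool_pos": TCP position; "tcp_rot": TCP orientation; "contact_force": force on the tool from outside, world axes, zero at the start; "moment": the same for the moment, N m; "grip_width": finger opening in mm; "finger_force": force on a finger pad.
Only numpy, scipy, OpenCV 4.12 (cv2) and the standard library are available. Lean on these libraries where they do the work, as an engineer would, in place of code of your own. Each camera call takes 0.05 s, during which the arm holds its last target. There are 200 camera calls.

## Working session

There is one attempt and no reset: what is moved stays moved. The work goes in short steps, Python scripts to look and compute and a shell command to move; the robot and the scene stay as the last step left them, time stands still between calls to the robot, and variables do not carry over. Pictures are saved under pics/ and viewed, at most 14 in all, crops included, and the job is handed in when it is done.

```bash
ls; mkdir -p pics; python3 - <<'E'
from plant import readout, viewer, order, bot
import cv2, json
for n in ("scene","top","wrist"):
    i=viewer.camera_info(n); print(n,i)
    im=viewer.capture(n); cv2.imwrite(f"pics/{n}0.png",im[:,:,::-1])
print(readout.get_obs())
E
```

```text
pics
scene {'fx': 451.48147627280986, 'fy': 451.48147627280986, 'cx': 320.6061824340423, 'cy': 194.2270554063801, 'origin': array([ -47.07143955, -981.50389516,  841.29078727]), 'rotation': array([ 0.9861862 ,  0.02024639, -0.54887388])}
top {'fx': 456.9235245815028, 'fy': 456.9235245815028, 'cx': 321.1986777262904, 'cy': 195.62041411596562, 'origin': array([ 314.59681868,  -35.71152363, 1366.0333332 ]), 'rotation': array([ 0.15078596,  0.00634638, -1.59204324])}
wrist {'fx': 309.70691628693146, 'fy': 309.70691628693146, 'cx': 319.6897998711283, 'cy': 198.58794321430412, 'origin': array([ 192.91836453, -492.43346321,  384.38815499]), 'rotation': array([-2.50420478e-01,  8.71782635e-04, -1.32314184e+00])}
{'time': 0.15, 'joint_positions': array([-1.46900258e+00,  3.42590528e-01,  1.52477955e+00,  8.46738295e-06,
        1.27538355e+00, -1.45965046e-01]), 'dq': array([ 1.16898216e-03, -3.22259402e-03, -3.27171197e-03,  1.16550670e-03,
        7.35757342e-05, -7.00372290e-04]), 'tau': array([ 1.53315999e-03, -4.31468868e+01, -2.44352084e+01,  7.18001928e-02,
        5.37849020e-02, -8.77681714e-05]), 'tool_pos': array([ 128.76583983, -508.74073818,  291.69640337]), 'tcp_rot': array([-3.14044520e+00, -1.76872314e-04,  2.47756219e-01]), 'contact_force': array([ 0.82803975,  0.05782976, -0.53893314]), 'moment': array([ 0.04938162, -0.00305287,  0.02111574]), 'finger_force': 0.0, 'grip_width': 91.9616182912452}
```

View pics/scene0.png

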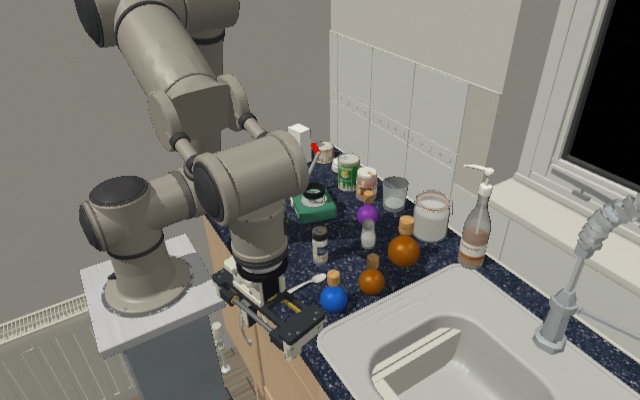

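View pics/top0.png

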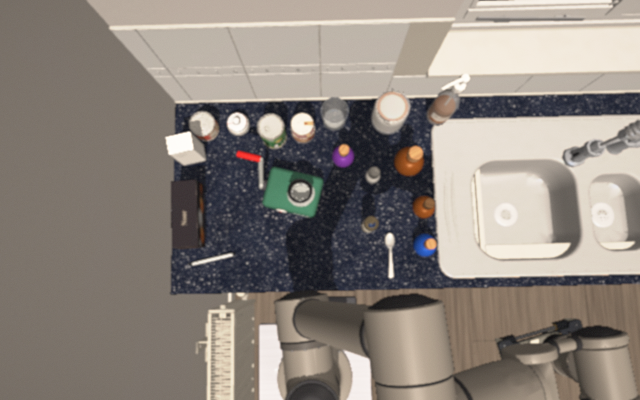

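The scene view shows these flask-like things: blue (334,297), small amber (372,280), large amber (404,250) and purple (367,213). In the top view they are at (425,245), (424,206), (410,161) and (343,155). By the description I choose the small amber one, at scene (372,280) / top (424,206). The mixer is at top (293,192), with its red handle at about (247,156). Next I measure and make one close crop.

```bash
cat > h.py <<'E'
import numpy as np, cv2
from scipy.spatial.transform import Rotation as R
from plant import readout, viewer
def ray(info,u,v,fish=False):
    x=(u-info["cx"])/info["fx"]; y=(v-info["cy"])/info["fy"]
    if fish:
        t=np.hypot(x,y); s=np.sin(t)/t if t>1e-9 else 1; d=np.array([x*s,-y*s,-np.cos(t)])
    else: d=np.array([x,-y,-1.])
    d=R.from_euler("xyz",info["rotation"]).apply(d/np.linalg.norm(d))
    return np.array(info["origin"]),d
def plane(r,z): o,d=r; return o+d*(z-o[2])/d[2]
def tri(*rs):
    A=sum(np.eye(3)-np.outer(d,d) for o,d in rs); b=sum((np.eye(3)-np.outer(d,d))@o for o,d in rs)
    p=np.linalg.solve(A,b); return p,[np.linalg.norm(np.cross(p-o,d)) for o,d in rs]
def blobs(im,lo,hi,amin=15):
    m=cv2.inRange(cv2.cvtColor(im,cv2.COLOR_RGB2HSV),np.array(lo),np.array(hi))
    n,l,s,c=cv2.connectedComponentsWithStats(m)
    return [(c[i].round(1).tolist(),s[i].tolist()) for i in range(1,n) if s[i][4]>=amin]
E
python3 - <<'E'
from h import *
for n in("scene","top"):
    im=cv2.imread(f"pics/{n}0.png")[:,:,::-1].copy()
    print(n,"red",blobs(im,(0,200,120),(4,255,255))); print("red2",blobs(im,(174,200,120),(180,255,255)))
    print("cork+amber",blobs(im,(5,150,60),(22,255,255)))
    print("green",blobs(im,(65,100,30),(90,255,255)))
a=cv2.imread("pics/scene0.png"); b=cv2.imread("pics/top0.png")
f=lambda im,x,y,w,h,s:cv2.resize(im[y:y+h,x:x+w],None,fx=s,fy=s,interpolation=cv2.INTER_CUBIC)
c=np.hstack([f(a,270,130,160,180,2.5),f(b,225,140,160,180,2.5)]); 
cv2.imwrite("pics/c1.png",c)
E
```

```text
scene red [([314.4, 147.2], [311, 143, 8, 11, 46])]
red2 []
cork+amber [([403.4, 250.4], [388, 232, 32, 35, 822]), ([471.0, 257.2], [460, 253, 24, 7, 51]), ([371.2, 281.1], [359, 268, 26, 26, 527]), ([291.1, 305.5], [283, 300, 17, 13, 56])]
green [([351.5, 175.7], [339, 167, 18, 19, 110]), ([315.2, 210.1], [293, 188, 44, 36, 740])]
top red [([247.1, 155.5], [237, 152, 22, 9, 98])]
red2 []
cork+amber [([407.2, 163.3], [395, 147, 29, 29, 508]), ([421.9, 207.5], [413, 196, 21, 22, 285]), ([201.3, 205.2], [200, 202, 3, 8, 15]), ([202.0, 235.4], [201, 230, 3, 12, 31])]
green [([287.9, 191.9], [264, 168, 59, 49, 1086])]
```

View pics/c1.png

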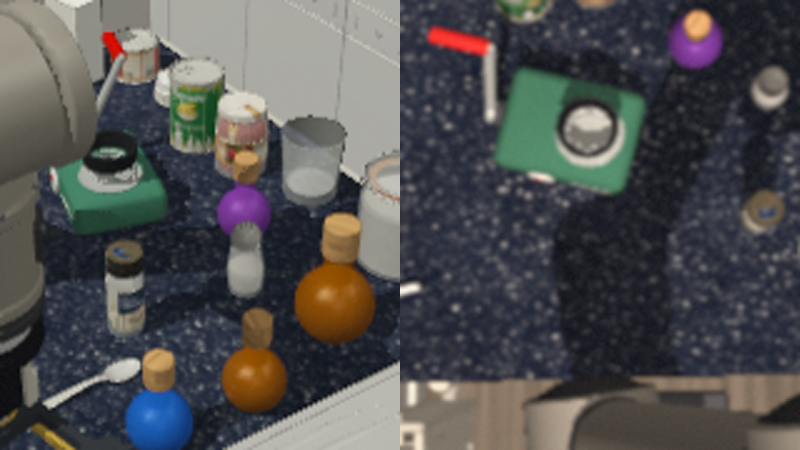

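The crop (left: scene, right: top) confirms the small amber flask, with its belly at scene (371,281) and top (422,207) and its cork at scene (373,261). The ring rim is centred at scene (314.4,190) / top (300,191.6), and the red handle at scene (314,147) / top (247,155.5).

```bash
python3 - <<'E'
from h import *
np.set_printoptions(precision=1,suppress=True)
S=viewer.camera_info("scene");T=viewer.camera_info("top")
def t(n,s,p): print(n,*tri(ray(S,*s),ray(T,*p)))
t("handle",(314.4,147.2),(247.1,155.5)); t("rim",(314.4,190),(300.2,191.6)); t("belly",(371.3,281.1),(421.9,207)); 
t("bigbelly",(403.4,250.4),(407.2,163.3))
print("rim@100",plane(ray(S,314.4,190),100),plane(ray(T,300.2,191.6),100))
print("belly@28",plane(ray(S,371.3,281.1),28),plane(ray(T,421.9,207),28))
print("corktopscene@110",plane(ray(S,372.8,255.5),108))
print("handle@148",plane(ray(T,247.1,155.5),148))
im=cv2.imread("pics/top0.png")[:,:,::-1].copy()
m=cv2.inRange(cv2.cvtColor(im,cv2.COLOR_RGB2HSV),np.array((0,200,120)),np.array((4,255,255)))
r=cv2.minAreaRect(cv2.findNonZero(m)); print(r); b=cv2.boxPoints(r); print(b)
print([plane(ray(T,*p),148)[:2] for p in b])
g=cv2.inRange(cv2.cvtColor(im,cv2.COLOR_RGB2HSV),np.array((65,100,30)),np.array((90,255,255)))
g[:165]=0;g=cv2.morphologyEx(g,cv2.MORPH_OPEN,np.ones((3,3)))
r=cv2.minAreaRect(cv2.findNonZero(g));b=cv2.boxPoints(r); P=np.array([plane(ray(T,*p),55)[:2] for p in b]);print("housing",P,P.mean(0))
d=np.diff(P,axis=0);print(np.degrees(np.arctan2(d[:,1],d[:,0])),np.hypot(*d.T))
# jar, shaker
print("jar top@105",plane(ray(T,225+365/2.5,140+208/2.5),105),"jar scene",plane(ray(S,270+125/2.5,130+248/2.5),105))
print("salt@90",plane(ray(T,225+371/2.5,140+82/2.5),90))
print("blue@110",plane(ray(T,431,244),110))
E
```

```text
handle [615.1 167.9 150. ] [np.float64(0.3364713675756175), np.float64(0.33647136757553686)]
rim [524.7  25.9  90.4] [np.float64(3.657437037170261), np.float64(3.657437037170131)]
belly [ 480.1 -329.4   24.5] [np.float64(2.348815115928876), np.float64(2.3488151159289066)]
bigbelly [ 612.4 -291.7   36.5] [np.float64(4.75326849813388), np.float64(4.7532684981336635)]
rim@100 [521.   12.1 100. ] [519.8  26.9 100. ]
belly@28 [ 480.1 -332.9   28. ] [ 477.5 -327.5   28. ]
corktopscene@110 [ 483.9 -328.4  108. ]
handle@148 [615.3 168.4 148. ]
((247.53526306152344, 155.8411865234375), (20.933792114257812, 5.531727313995361), 12.528807640075684)
[[236.7 156.3]
 [237.9 150.9]
 [258.4 155.4]
 [257.2 160.8]]
[array([613.8, 196.8]), array([628.9, 193.6]), array([614.8, 137.6]), array([599.8, 140.9])]
housing [[492.3 139.8]
 [603.1 112. ]
 [560.9 -39.6]
 [451.2 -10.1]] [526.9  50.5]
[ -14.1 -105.5  164.9] [114.2 157.4 113.6]
jar top@105 [ 426.2 -167.8  105. ] jar scene [ 432.  -166.5  105. ]
salt@90 [ 570.9 -181.6   90. ]
blue@110 [ 365.2 -328.9  110. ]
```

```bash
python3 -m creep '0.02 0.028 0 0 0 0 100;0.02 0.028 0 0 0 0.1 100;0.02 0.028 0 0 0 0.1 100;0.02 0.028 0 0 0 0.1 100;0.02 0.028 0 0 0 0.1 100;0.02 0.028 0 0 0 0.1 100;0.02 0.028 0 0 0 0.1 100;0.02 0.028 0 0 0 0.1 100'
python3 -m creep '0.02 0.028 0 0 0 0.1 100;0.02 0.028 0 0 0 0.1 100;0.02 0.028 0 0 0 0.1 100;0.02 0.028 0 0 0 0.07 100;0.02 0.028 0 0 0 0 100;0.02 0.028 0 0 0 0 100;0.02 0.028 0 0 0 0 100;0.02 0.028 0 0 0 0 100'
python3 -m creep '0.02 0.028 0 0 0 0 100;0.02 0.028 0 0 0 0 100;0.02 0.028 0 0 0 0 100;0.02 0.028 0 0 0 0 100;0 0 0 0 0 0 100;0 0 0 0 0 0 100'
python3 - <<'E'
from h import *
w=viewer.camera_info("wrist"); o=readout.get_obs(); im=viewer.capture("wrist"); cv2.imwrite("pics/w1.png",im[:,:,::-1])
print(o["tool_pos"],o["tcp_rot"],w["origin"],w["rotation"])
print(blobs(im,(0,200,120),(4,255,255)))
E
```

```text
time: 0.82
tool_pos: [289.3, -283.4, 292.2]
tcp_rot: [3.142, -0.0, 0.952]
contact_force: [1.0, 0.0, -1.0]
grip_width: 92.1
finger_force: 0.0
time: 1.48
tool_pos: [449.4, -59.3, 292.2]
tcp_rot: [-3.142, 0.0, 1.318]
contact_force: [0.3, -0.9, -0.5]
grip_width: 91.9
finger_force: 0.0
time: 1.98
tool_pos: [529.0, 52.4, 291.4]
tcp_rot: [-3.14, 0.0, 1.321]
contact_force: [-1.2, -0.2, 0.3]
grip_width: 91.7
finger_force: 0.0
[529.02898547  52.35836313 291.44991372] [-3.14038177e+00  4.24856265e-04  1.32077276e+00] [545.47491443 116.6742599  384.17365513] [-0.25123274  0.00139867 -0.25015496]
[]
```

View pics/w1.png

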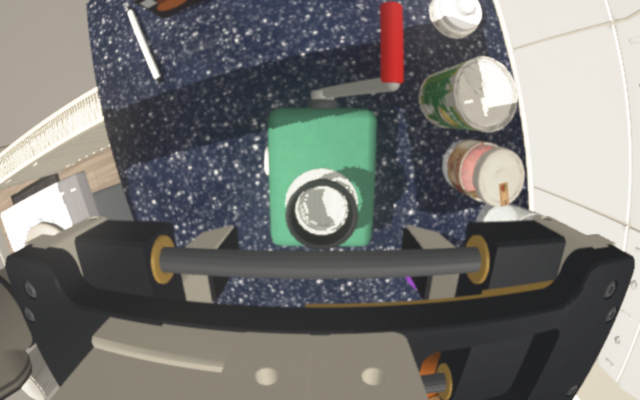

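The wrist view is well aligned with the mixer. It shows the red handle at x 381–403, y 3–82 (centre about (392,42)) and the ring rim centred at about (322,211).

```bash
python3 - <<'E'
from h import *
np.set_printoptions(precision=1,suppress=True)
w={'fx':309.707,'fy':309.707,'cx':319.69,'cy':198.588,'origin':[545.47,116.67,384.17],'rotation':[-0.25123,0.0014,-0.25015]}
im=cv2.imread("pics/w1.png")[:,:,::-1].copy(); hsv=cv2.cvtColor(im,cv2.COLOR_RGB2HSV)
m=cv2.inRange(hsv,np.array((0,180,80)),np.array((6,255,255)))|cv2.inRange(hsv,np.array((174,180,80)),np.array((180,255,255)))
m[:,:300]=0;m[120:]=0; r=cv2.minAreaRect(cv2.findNonZero(m)); print(r)
S=viewer.camera_info("scene");T=viewer.camera_info("top")
print("handle",tri(ray(w,*r[0],True),ray(T,247.3,155.6)),plane(ray(w,*r[0],True),148))
for p in ((392,3),(392,82)): print(plane(ray(w,*p,True),148))
# ring: dark outer contour
k=cv2.inRange(hsv,np.array((0,0,0)),np.array((180,255,60))); k=k[165:250,270:380].copy()
cs,_=cv2.findContours(k,cv2.RETR_LIST,cv2.CHAIN_APPROX_NONE)
for c in cs:
    if len(c)>60: e=cv2.fitEllipse(c); print(np.array(e[0])+[270,165],e[1],len(c))
for p in ((322,211),): print("rim",tri(ray(w,*p,True),ray(T,300.2,191.6)),tri(ray(w,*p,True),ray(S,314.4,190)),plane(ray(w,*p,True),100))
for p in ((286.5,211),(358,211)): print(plane(ray(w,*p,True),100))
g=cv2.inRange(hsv,np.array((65,80,30)),np.array((90,255,255)));g[:,:260]=0;g[:,385:]=0;g[:100]=0;g[250:]=0
b=cv2.boxPoints(cv2.minAreaRect(cv2.findNonZero(g)));P=np.array([plane(ray(w,*p,True),55)[:2] for p in b]);print(P,P.mean(0))
E
```

```text
((391.5, 42.5), (79.0, 21.0), 90.0)
handle (array([627.9, 175.2,  98.8]), [np.float64(1.1595174313362444), np.float64(1.1595174313362318)]) [614.2 164.3 148. ]
[624.  197.1 148. ]
[606.4 133.5 148. ]
[321.3 208.5] (59.807369232177734, 67.04598236083984) 148
rim (array([524. ,  27.6,  77.8]), [np.float64(0.7349708076991658), np.float64(0.7349708076991154)]) (array([527.6,  29. ,  88.1]), [np.float64(2.618743644353932), np.float64(2.6187436443542094)]) [526.1  33.7 100. ]
[493.1  42.1 100. ]
[559.7  25.  100. ]
[[495.6 144.4]
 [606.5 116.2]
 [573.5 -36.5]
 [451.8  -5.4]] [531.8  54.7]
```

```bash
python3 -m creep '0.0215 0.0285 0 0 0 0 100;0.0215 0.0285 0 0 0 0 100;0.0215 0.0285 0 0 0 0 100;0.0215 0.0285 0 0 0 0 100;0 0 -0.024 0 0 0 100;0 0 -0.024 0 0 0 100;0 0 -0.024 0 0 0 100;0 0 -0.024 0 0 0 100'
python3 -m creep '0 0 0 0 0 0 100;0 0 0 0 0 0 100'
python3 - <<'E'
from h import *
im=viewer.capture("top");jm=viewer.capture("scene");wm=viewer.capture("wrist")
cv2.imwrite("pics/g1.png",np.hstack([cv2.resize(x,(400,400),interpolation=cv2.INTER_CUBIC) for x in (jm[110:190,270:350],wm[0:320,160:480])])[:,:,::-1])
E
```

```text
time: 2.7
tool_pos: [614.4, 163.5, 195.3]
tcp_rot: [-3.141, 0.001, 1.317]
contact_force: [-0.2, -0.1, 0.1]
grip_width: 91.7
finger_force: 0.0
time: 2.87
tool_pos: [614.2, 163.6, 195.6]
tcp_rot: [-3.139, 0.001, 1.316]
contact_force: [1.7, -0.0, 1.1]
grip_width: 91.9
finger_force: 0.0
```

View pics/g1.png

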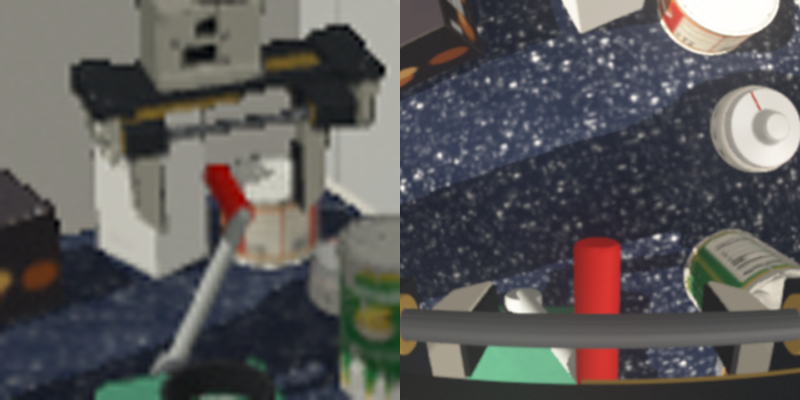

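The fingers straddle the red bar: it is at crop x≈597, and the fingers are at 497 and 705. I close on it.

```bash
python3 -m creep '0 0 0 0 0 0 0;0 0 0 0 0 0 0;0 0 0 0 0 0 0;0 0 0 0 0 0 0;0 0 0 0 0 0 0;0 0 0 0 0 0 0;0 0 0 0 0 0 0;0 0 0 0 0 0 0'
python3 - <<'E'
import numpy as np
qs=np.linspace(0,.93,16); f=lambda q:np.array([120*np.sin(.45-q),0,120*np.cos(.45-q)])
c,s=np.cos(-.252),np.sin(-.252); p0=f(0)
for a,b in zip(qs[:-1],qs[1:]):
    d=f(b)-f(a); print(round(b,3),np.round([d[0]*c,d[0]*s,d[2]],1))
E
```

```text
time: 3.68
tool_pos: [614.8, 165.1, 196.2]
tcp_rot: [-3.142, 0.0, 1.318]
contact_force: [-0.4, -0.3, 0.2]
grip_width: 43.0
finger_force: 0.0
0.062 [-6.6  1.7  3. ]
0.124 [-6.7  1.7  2.6]
0.186 [-6.9  1.8  2.2]
0.248 [-7.   1.8  1.7]
0.31 [-7.1  1.8  1.3]
0.372 [-7.2  1.8  0.8]
0.434 [-7.2  1.9  0.3]
0.496 [-7.2  1.9 -0.1]
0.558 [-7.2  1.8 -0.6]
0.62 [-7.1  1.8 -1. ]
0.682 [-7.1  1.8 -1.5]
0.744 [-7.   1.8 -1.9]
0.806 [-6.8  1.8 -2.4]
0.868 [-6.7  1.7 -2.8]
0.93 [-6.5  1.7 -3.2]
```

```bash
python3 -m creep '0 0 0 0 0 0 0;0 0 0 0 0 0 0;0 0 0 0 0 0 0;0 0 0 0 0 0 0;0 0 0 0 0 0 0;0 0 0 0 0 0 0;0 0 0 0 0 0 0;0 0 0 0 0 0 0'
python3 - <<'E'
from plant import readout; o=readout.get_obs(); print(o["contact_force"],o["grip_width"],o["finger_force"],o["tool_pos"])
E
```

```text
time: 4.35
tool_pos: [614.7, 165.1, 196.2]
tcp_rot: [-3.141, 0.0, 1.318]
contact_force: [-1.3, 0.4, 0.3]
grip_width: 17.2
finger_force: 30.0
[-1.29324124  0.35906881  0.25383462] 17.1644038581492 29.998632967472076 [614.66479279 165.07820076 196.19273028]
```

```bash
python3 -m creep '-0.0066 0.0017 0.003 0 0 0 0;-0.0067 0.0017 0.0026 0 0 0 0;-0.0069 0.0018 0.0022 0 0 0 0;-0.007 0.0018 0.0017 0 0 0 0;-0.0071 0.0018 0.0013 0 0 0 0;-0.0072 0.0018 0.0008 0 0 0 0;-0.0072 0.0019 0.0003 0 0 0 0;-0.0072 0.0019 -0.0001 0 0 0 0'
python3 -m creep '-0.0072 0.0018 -0.0006 0 0 0 0;-0.0071 0.0018 -0.001 0 0 0 0;-0.0071 0.0018 -0.0015 0 0 0 0;-0.007 0.0018 -0.0019 0 0 0 0;-0.0068 0.0018 -0.0024 0 0 0 0;-0.0067 0.0017 -0.0028 0 0 0 0;0 0 0 0 0 0 0;0 0 0 0 0 0 0'
python3 - <<'E'
from h import *
jm=viewer.capture("scene");wm=viewer.capture("wrist")
cv2.imwrite("pics/g2.png",np.hstack([cv2.resize(x,(400,400),interpolation=cv2.INTER_CUBIC) for x in (jm[110:230,250:370],wm[80:400,160:480])])[:,:,::-1])
E
```

```text
time: 5.02
tool_pos: [561.9, 179.1, 211.5]
tcp_rot: [3.13, -0.003, 1.318]
contact_force: [8.9, -3.9, 4.1]
grip_width: 17.2
finger_force: 30.0
time: 5.68
tool_pos: [519.8, 190.5, 201.1]
tcp_rot: [3.131, -0.004, 1.318]
contact_force: [7.7, 0.2, 7.4]
grip_width: 17.1
finger_force: 30.0
```

View pics/g2.png

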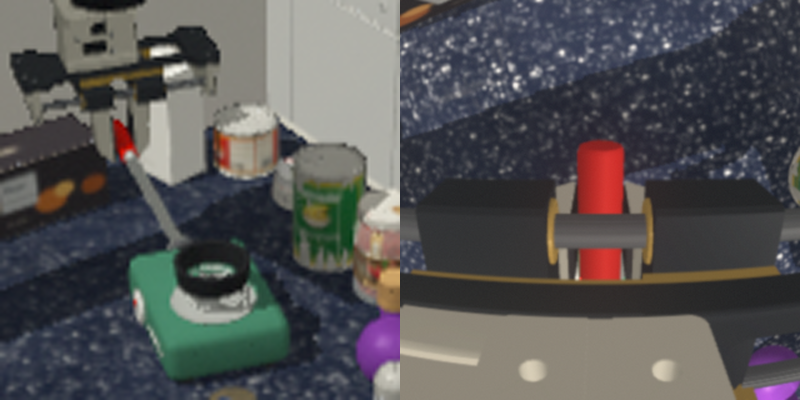

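The handle is held and leans to the front. The estimate is q≈0.84, so I pull a little more to reach the stop.

```bash
python3 -m creep '-0.004 0.001 -0.002 0 0 0 0;-0.004 0.001 -0.002 0 0 0 0;0 0 0 0 0 0 0;0 0 0 0 0 0 0'
```

```text
time: 6.12
tool_pos: [512.8, 192.3, 197.4]
tcp_rot: [3.129, -0.005, 1.318]
contact_force: [9.3, -1.9, 9.3]
grip_width: 17.3
finger_force: 30.0
```

```bash
python3 -m creep '0.002 -0.0005 0.001 0 0 0 0;0.002 -0.0005 0.001 0 0 0 0;0.002 -0.0005 0.001 0 0 0 0;0.002 -0.0005 0.001 0 0 0 0;0.0022 -0.0006 0.0009 0 0 0 0;0.0022 -0.0006 0.0009 0 0 0 0;0.0022 -0.0006 0.0009 0 0 0 0;0.0023 -0.0006 0.0008 0 0 0 0'
python3 -m creep '0.0023 -0.0006 0.0008 0 0 0 0;0.0023 -0.0006 0.0008 0 0 0 0;0.0023 -0.0006 0.0006 0 0 0 0;0.0023 -0.0006 0.0006 0 0 0 0;0.0023 -0.0006 0.0006 0 0 0 0;0.0024 -0.0006 0.0005 0 0 0 0;0.0024 -0.0006 0.0005 0 0 0 0;0.0024 -0.0006 0.0005 0 0 0 0'
python3 -m creep '0.0024 -0.0006 0.0003 0 0 0 0;0.0024 -0.0006 0.0003 0 0 0 0;0.0024 -0.0006 0.0003 0 0 0 0;0.0024 -0.0006 0.0002 0 0 0 0;0.0024 -0.0006 0.0002 0 0 0 0;0.0024 -0.0006 0.0002 0 0 0 0;0.0024 -0.0006 0 0 0 0 0;0.0024 -0.0006 0 0 0 0 0'
python3 -m creep '0.0024 -0.0006 0 0 0 0 0;0.0024 -0.0006 -0.0001 0 0 0 0;0.0024 -0.0006 -0.0001 0 0 0 0;0.0024 -0.0006 -0.0001 0 0 0 0;0.0024 -0.0006 -0.0003 0 0 0 0;0.0024 -0.0006 -0.0003 0 0 0 0;0.0024 -0.0006 -0.0003 0 0 0 0;0.0024 -0.0006 -0.0004 0 0 0 0'
python3 -m creep '0.0024 -0.0006 -0.0004 0 0 0 0;0.0024 -0.0006 -0.0004 0 0 0 0;0.0023 -0.0006 -0.0006 0 0 0 0;0.0023 -0.0006 -0.0006 0 0 0 0;0.0023 -0.0006 -0.0006 0 0 0 0;0.0023 -0.0006 -0.0007 0 0 0 0;0.0023 -0.0006 -0.0007 0 0 0 0;0.0023 -0.0006 -0.0007 0 0 0 0'
python3 -m creep '0.0022 -0.0006 -0.0009 0 0 0 0;0.0022 -0.0006 -0.0009 0 0 0 0;0.0022 -0.0006 -0.0009 0 0 0 0;0.002 -0.0005 -0.001 0 0 0 0;0 0 0 0 0 0 0'
```

```text
time: 6.78
tool_pos: [527.0, 188.5, 202.7]
tcp_rot: [3.137, -0.003, 1.318]
contact_force: [5.5, 4.0, 1.2]
grip_width: 17.1
finger_force: 30.0
time: 7.45
tool_pos: [544.9, 183.6, 206.7]
tcp_rot: [3.14, -0.002, 1.318]
contact_force: [3.9, 2.8, -2.7]
grip_width: 16.9
finger_force: 30.0
time: 8.12
tool_pos: [563.9, 178.2, 207.8]
tcp_rot: [-3.141, -0.0, 1.318]
contact_force: [2.3, 3.5, -1.9]
grip_width: 16.9
finger_force: 30.0
time: 8.78
tool_pos: [583.2, 172.9, 206.2]
tcp_rot: [3.142, 0.001, 1.318]
contact_force: [0.4, 0.0, 0.2]
grip_width: 17.2
finger_force: 30.0
time: 9.45
tool_pos: [601.7, 168.1, 201.3]
tcp_rot: [-3.141, 0.001, 1.318]
contact_force: [-1.9, -4.8, -0.4]
grip_width: 17.8
finger_force: 30.0
time: 9.87
tool_pos: [610.5, 165.8, 197.6]
tcp_rot: [3.141, 0.0, 1.318]
contact_force: [-1.4, -5.6, 1.5]
grip_width: 17.2
finger_force: 30.0
```

```bash
python3 -m creep '0.002 -0.0005 -0.001 0 0 0 0;0.002 -0.0005 -0.001 0 0 0 0;0.0015 -0.0004 0 0 0 0 0;0 0 0 0 0 0 0;0 0 0 0 0 0 0'
```

```text
time: 10.28
tool_pos: [614.7, 164.8, 195.3]
tcp_rot: [-3.139, 0.001, 1.318]
contact_force: [-5.0, -4.8, 1.8]
grip_width: 17.1
finger_force: 30.0
```

```bash
python3 -m creep '0 0 0 0 0 0 30;0 0 0 0 0 0 60;0 0 0 0 0 0 60;0 0 0 0 0 0 60;0 0 0.02 0 0 0 60;0 0 0.02 0 0 0 60;0 0 0.03 0 0 0 60;0 0 0.026 0 0 0 60'
python3 - <<'E'
from h import *
im=viewer.capture("top"); print(blobs(im,(0,200,120),(4,255,255)))
E
python3 -m creep '-0.013 -0.033 0 0 0 -0.12 100;-0.013 -0.033 0 0 0 -0.12 100;-0.013 -0.033 0 0 0 -0.12 100;-0.013 -0.033 0 0 0 -0.12 100;-0.013 -0.033 0 0 0 -0.12 100;-0.013 -0.033 0 0 0 -0.12 100;-0.013 -0.033 0 0 0 -0.12 100;-0.013 -0.033 0 0 0 -0.12 100'
python3 -m creep '-0.013 -0.033 0 0 0 -0.12 100;-0.013 -0.033 0 0 0 -0.12 100;-0.013 -0.033 0 0 0 -0.118 100;-0.013 -0.033 0 0 0 0 100;-0.013 -0.033 0 0 0 0 100;-0.013 -0.033 0 0 0 0 100;-0.013 -0.033 0 0 0 0 100;0 0 0 0 0 0 100'
python3 - <<'E'
from h import *
w=viewer.camera_info("wrist"); o=readout.get_obs(); im=viewer.capture("wrist"); cv2.imwrite("pics/w2.png",im[:,:,::-1])
t=viewer.capture("top"); cv2.imwrite("pics/top2.png",t[:,:,::-1])
print(blobs(t,(0,200,120),(4,255,255)))
print(o["tool_pos"],o["tcp_rot"],w["origin"],w["rotation"])
for b in blobs(im,(5,120,60),(22,255,255),80): print(b)
E
```

```text
time: 10.95
tool_pos: [615.8, 165.1, 293.1]
tcp_rot: [3.141, -0.001, 1.318]
contact_force: [0.2, -0.4, 0.1]
grip_width: 54.9
finger_force: 0.0
[([256.5, 157.1], [255, 155, 4, 5, 17])]
time: 11.67
tool_pos: [511.1, -100.4, 292.0]
tcp_rot: [3.141, -0.001, 0.352]
contact_force: [0.6, -0.0, 1.0]
grip_width: 92.1
finger_force: 0.0
time: 12.33
tool_pos: [418.8, -335.4, 291.6]
tcp_rot: [3.138, -0.0, -0.005]
contact_force: [0.1, -0.4, -0.6]
grip_width: 91.7
finger_force: 0.0
[([246.2, 155.1], [237, 152, 22, 8, 90])]
[ 418.78788538 -335.38618297  291.64148898] [ 3.13837724e+00 -3.06174429e-04 -5.05763387e-03] [ 484.94182155 -335.28093365  384.4310491 ] [-0.25011349 -0.00378556 -1.57602638]
([10.9, 4.8], [0, 0, 21, 14, 172])
([105.9, 6.4], [92, 0, 30, 18, 366])
([280.2, 20.3], [243, 0, 76, 48, 2965])
([315.2, 126.7], [288, 99, 56, 57, 2403])
([312.3, 242.3], [298, 232, 29, 19, 426])
([159.7, 258.7], [151, 235, 23, 49, 569])
([480.0, 259.0], [467, 235, 23, 49, 574])
([453.8, 295.7], [306, 280, 247, 27, 1021])
([446.1, 380.9], [437, 363, 16, 37, 288])
```

View pics/w2.png

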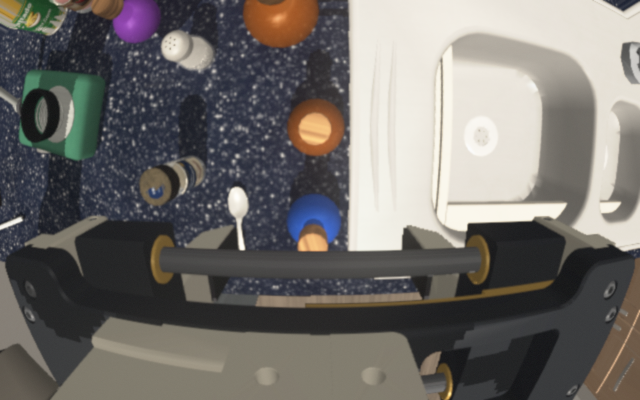

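The wrist view shows the small amber flask centred at (316,127) with its cork top at (316,129). The blue flask is at (313,220) and the big one at (281,15). The lever is home, at the same pixels as before.

```bash
python3 - <<'E'
from h import *
np.set_printoptions(precision=1,suppress=True)
w=viewer.camera_info("wrist");S=viewer.camera_info("scene");T=viewer.camera_info("top")
print(plane(ray(w,316,129,True),110),plane(ray(w,316,127,True),28))
print("belly w/s",tri(ray(w,315.5,127,True),ray(S,371.3,281.1)))
print("cork w/s",tri(ray(w,316,129,True),ray(S,372.8,255.5)))
print("jar@105",plane(ray(w,158,185,True),105), "rim@100",plane(ray(w,40,115,True),100))
E
```

```text
[ 479.5 -328.1  110. ] [ 479.8 -327.2   28. ]
belly w/s (array([ 481.4, -328. ,   23.6]), [np.float64(2.168420828450155), np.float64(2.168420828450308)])
cork w/s (array([ 480.9, -329.3,  110.3]), [np.float64(1.7767788401858047), np.float64(1.7767788401857592)])
jar@105 [ 429.9 -167.3  105. ] rim@100 [523.4  19.9 100. ]
```

```bash
python3 -m creep '0.031 0.003 0 0 0 0 100;0.03 0.003 0 0 0 0 100;0 0 0 0 0 0 100;0 0 -0.035 0 0 0 100;0 0 -0.035 0 0 0 100;0 0 -0.035 0 0 0 100;0 0 -0.03 0 0 0 100;0 0 -0.0145 0 0 0 100'
python3 -m creep '0 0 0 0 0 0 30;0 0 0 0 0 0 30;0 0 0 0 0 0 30;0 0 0 0 0 0 30;0 0 0 0 0 0 30;0 0 0 0 0 0 30;0 0 0 0 0 0 0;0 0 0 0 0 0 0'
python3 -m creep '0 0 0 0 0 0 0;0 0 0 0 0 0 0;0 0 0 0 0 0 0;0 0 0 0 0 0 0;0 0 0 0 0 0 0'
```

```text
time: 13.1
tool_pos: [480.8, -321.3, 138.4]
tcp_rot: [-3.138, 0.004, 0.002]
contact_force: [-0.2, 1.0, -0.2]
grip_width: 91.8
finger_force: 0.0
time: 13.77
tool_pos: [481.7, -324.3, 142.7]
tcp_rot: [3.141, -0.001, -0.0]
contact_force: [-0.9, 0.2, 1.5]
grip_width: 43.3
finger_force: 0.2
time: 14.18
tool_pos: [481.7, -324.2, 142.2]
tcp_rot: [3.142, 0.0, -0.0]
contact_force: [-0.8, -1.4, 0.7]
grip_width: 29.9
finger_force: 30.0
```

```bash
python3 -m creep '0 0 0.01 0 0 0 0;0 0 0.02 0 0 0 0;0 0 0.025 0 0 0 0;0 0 0.025 0 0 0 0;0 0 0.025 0 0 0 0;0 0 0.025 0 0 0 0;0 0 0.015 0 0 0 0;0.003 0.01 0 0 0 0 0'
python3 -m creep '0.003 0.02 0 0 0 0 0;0.003 0.025 0 0 0 0 0;0.003 0.025 0 0 0 0 0;0.003 0.025 0 0 0 0 0;0.003 0.025 0 0 0 0 0;0.003 0.025 0 0 0 0 0;0.003 0.025 0 0 0 0 0;0.003 0.025 0 0 0 0 0'
python3 -m creep '0.003 0.025 0 0 0 0 0;0.003 0.025 0 0 0 0 0;0.003 0.025 0 0 0 0 0;0.003 0.025 0 0 0 0 0;0.003 0.025 0 0 0 0 0;0.002 0.02 0 0 0 0 0;0 0.01 0 0 0 0 0;0 0 0 0 0 0 0'
python3 -m creep '0 0 0 0 0 0 0;0 0 0 0 0 0 0'
python3 - <<'E'
from h import *
w=viewer.camera_info("wrist"); o=readout.get_obs()
s=viewer.capture("scene"); t=viewer.capture("top"); wm=viewer.capture("wrist")
for n,i in (("s3",s),("t3",t),("w3",wm)): cv2.imwrite(f"pics/{n}.png",i[:,:,::-1])
print(o["tool_pos"],o["tcp_rot"],o["grip_width"],o["contact_force"])
c=np.hstack([cv2.resize(x,(400,400),interpolation=cv2.INTER_CUBIC) for x in (s[110:250,250:390],t[130:250,240:360])])
cv2.imwrite("pics/c3.png",c[:,:,::-1])
E
```

```text
time: 14.85
tool_pos: [485.3, -315.8, 291.5]
tcp_rot: [3.136, -0.005, -0.002]
contact_force: [-0.5, -0.8, -1.2]
grip_width: 30.1
finger_force: 30.0
time: 15.52
tool_pos: [508.0, -116.9, 286.1]
tcp_rot: [-3.141, 0.002, 0.0]
contact_force: [0.3, -0.1, -1.6]
grip_width: 29.9
finger_force: 30.0
time: 16.18
tool_pos: [524.9, 38.1, 286.4]
tcp_rot: [-3.141, 0.002, 0.003]
contact_force: [0.2, -0.1, -1.5]
grip_width: 30.3
finger_force: 30.0
time: 16.35
tool_pos: [525.4, 35.1, 286.9]
tcp_rot: [3.141, 0.001, -0.001]
contact_force: [0.5, -0.1, -1.0]
grip_width: 30.1
finger_force: 30.0
[525.44635068  35.06887539 286.91042381] [ 3.14108065e+00  7.27492476e-04 -6.72637512e-04] 30.08444662968645 [ 0.52977469 -0.10200465 -1.02167359]
```

View pics/c3.png

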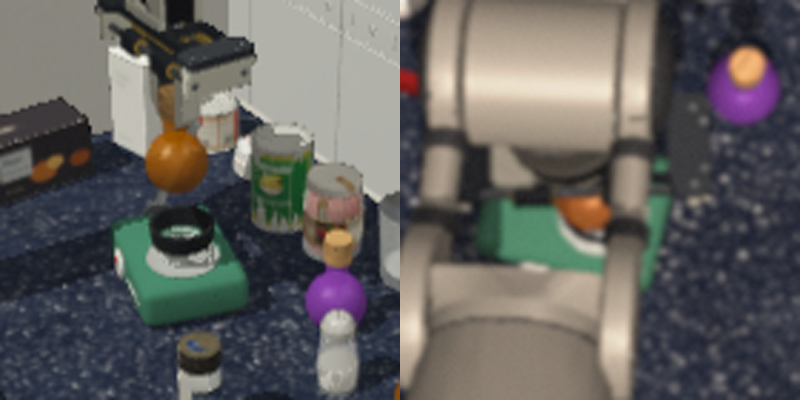

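The scene crop shows the flask hanging upright, with its belly at crop (177,162) above the ring rim at (182,223). The top view is mostly blocked by the arm. I now fit the rim as a 36 mm circle in each view.

```bash
python3 - <<'E'
from h import *
from scipy.optimize import least_squares
np.set_printoptions(precision=1,suppress=True)
S=viewer.camera_info("scene");T=viewer.camera_info("top");W3=viewer.camera_info("wrist")
W1={'fx':309.707,'fy':309.707,'cx':319.69,'cy':198.588,'origin':[545.47,116.67,384.17],'rotation':[-0.25123,0.0014,-0.25015]}
def rim(name,info,box,fish,thr,z=100):
    im=cv2.imread(f"pics/{name}.png"); x0,y0,x1,y1=box
    k=(im[y0:y1,x0:x1].max(2)<thr).astype(np.uint8)
    cs,_=cv2.findContours(k,cv2.RETR_EXTERNAL,cv2.CHAIN_APPROX_NONE); c=max(cs,key=cv2.contourArea)
    c=cv2.convexHull(c)[:,0]+[x0,y0]
    P=np.array([plane(ray(info,*p,fish),z)[:2] for p in c]); m=P.mean(0); n=(m-np.array(info["origin"])[:2]); n/=np.linalg.norm(n)
    Q=P[(P-m)@n>0]
    r=least_squares(lambda v:np.hypot(*(Q-v).T)-36,m,loss="soft_l1")
    f=least_squares(lambda v:np.hypot(*(Q-v[:2]).T)-v[2],[*m,36])
    print(name,r.x,"free",f.x,np.abs(r.fun).max(),len(Q),cv2.boundingRect(c.astype(np.int32)))
for t in (45,60): 
    rim("w1",W1,(280,165,366,246),True,t); rim("s3",S,(296,176,334,205),False,t); rim("top0",T,(284,172,318,210),False,t)
im=cv2.imread("pics/s3.png")[:,:,::-1].copy()
for b in blobs(im,(5,150,60),(22,255,255),100): print(b)
b=[b for b in blobs(im,(5,150,60),(22,255,255),100) if 295<b[0][0]<330][0]
for z in (173,): print("flask scene",plane(ray(S,*b[0]),z), plane(ray(S,b[1][0]+b[1][2]/2-.5,b[1][1]+b[1][3]/2),z))
im=cv2.imread("pics/w3.png")[:,:,::-1].copy()
for b in blobs(im,(5,150,60),(22,255,255),150): print(b)
E
```

```text
Traceback (most recent call last):
ValueError: max() iterable argument is empty
```

View pics/w3.png

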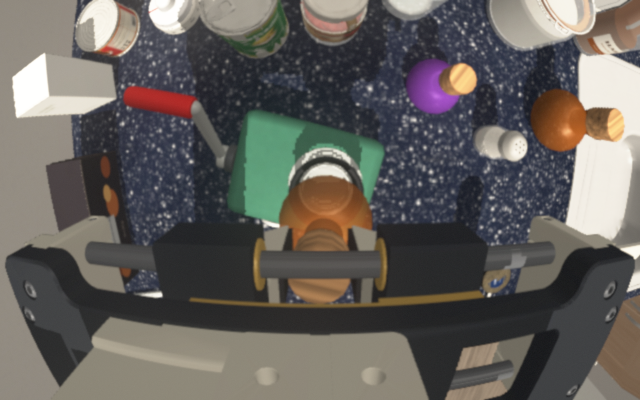

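The wrist view shows the flask held centrally between the fingers, upright, with its belly at about (325,215). The ring is partly hidden behind it.

```bash
python3 - <<'E'
from h import *
from scipy.optimize import least_squares
np.set_printoptions(precision=1,suppress=True)
S=viewer.camera_info("scene");T=viewer.camera_info("top")
W1={'fx':309.707,'fy':309.707,'cx':319.69,'cy':198.588,'origin':[545.47,116.67,384.17],'rotation':[-0.25123,0.0014,-0.25015]}
def rim(name,info,box,fish,thr,z=100):
    im=cv2.imread(f"pics/{name}.png"); x0,y0,x1,y1=box
    k=(im[y0:y1,x0:x1].max(2)<thr).astype(np.uint8)
    cs,_=cv2.findContours(k,cv2.RETR_EXTERNAL,cv2.CHAIN_APPROX_NONE)
    if not cs: print(name,"none",im[y0:y1,x0:x1].max(2).min()); return
    c=max(cs,key=cv2.contourArea); c=cv2.convexHull(c)[:,0]+[x0,y0]
    P=np.array([plane(ray(info,*p,fish),z)[:2] for p in c]); m=P.mean(0); n=(m-np.array(info["origin"])[:2]); n/=np.linalg.norm(n)
    Q=P[(P-m)@n>0]
    r=least_squares(lambda v:np.hypot(*(Q-v).T)-36,m,loss="soft_l1")
    f=least_squares(lambda v:np.hypot(*(Q-v[:2]).T)-v[2],[*m,36])
    print(name,thr,r.x,"free",f.x,np.abs(r.fun).max().round(1),len(Q),cv2.boundingRect(c.astype(np.int32)))
for t in (55,70): 
    rim("w1",W1,(280,165,366,246),True,t); rim("s3",S,(296,176,334,205),False,t); rim("top0",T,(284,172,318,210),False,t)
im=cv2.imread("pics/s3.png")[:,:,::-1].copy()
for b in blobs(im,(5,150,60),(22,255,255),100):
  if 290<b[0][0]<335 and b[0][1]<200: print(b,"flask scene",plane(ray(S,*b[0]),173), plane(ray(S,b[1][0]+b[1][2]/2-.5,b[1][1]+b[1][3]-.5-b[1][2]/2),173))
E
```

```text
w1 55 [525.4  36.9] free [522.6  26.   25.5] 0.7 6 (297, 231, 38, 13)
s3 55 [552.4  60.7] free [545.4 -33.7 106.8] 24.7 5 (301, 176, 33, 25)
top0 55 [519.8  29.4] free [526.   30.1  30.5] 2.7 7 (288, 179, 23, 15)
w1 70 [525.7  35.2] free [523.2  27.7  29.4] 2.5 13 (290, 203, 63, 43)
s3 70 [538.2  53.3] free [550.9  14.9  70.3] 37.9 6 (300, 176, 34, 25)
top0 70 [523.3  29.2] free [529.1  29.6  31.2] 2.9 7 (288, 178, 24, 17)
([311.1, 165.4], [301, 151, 22, 26, 379]) flask scene [525.7  35.1 173. ] [526.4  34.  173. ]
```

```bash
python3 - <<'E'
from h import *
np.set_printoptions(precision=1,suppress=True)
S=viewer.camera_info("scene");im=cv2.imread("pics/s3.png")
print(im[178:206,298:330].max(2))
p=plane(ray(S,313.7,182),100);n=(p-S["origin"])[:2];n/=np.linalg.norm(n);print(p,p[:2]-36*n,n)
E
```

```text
[[107  86  73  70  73  72  75  90 101 104  88  74  78  68  73  69  67  69
   74  73  72  71  73  76  61  61  43  40  42  40  40  47]
 [ 73  71  70  75  80  74  79  95 102 105  75  68  71  69  70  68  64  67
   64  64  64  64  67  68  47  40  39  42  43  45  43  48]
 [ 72  71  73  87  98  87  93  96 103 100  78  72  70  64  67  72  68  68
   66  68  65  64  70  44  40  40  37  43  49  52  47  52]
 [ 71  71  75  88  90  91  92  83  94  83  82  75  64  61  64  65  62  61
   58  61  41  46  57  44  43  43  38  37  42  45  44  49]
 [ 67  68  72  77  71  56  53  55  56  56  57  61  53  45  40  40  41  40
   32  28  30  68  88  68  59  39  39  37  39  44  47  52]
 [ 69  71  75  64  49  51  52  50  46  39  35  34  32  30  30  30  28  31
   31  23  22  22  45  61  86  49  44  41  41  45  47  43]
 [ 70  70  64  51  59  52  44  40  31  26  26  26  28  27  29  29  30  30
   29  26  20  20  20  24  39  44  41  40  39  45  54  47]
 [ 67  76  67  65  73  58  40  32  24  26  24  27  28  28  29  26  31  34
   31  31  22  20  19  19  23  25  36  43  42  40  43  47]
 [ 83  82 101 100  67  40  29  25  2
[... 1968 characters left out ...]
 140 162 177 180 182 184 185 170 188 128 133 132 136 117 116 108
  112 128 153 170 172 123 113 166 123 111  93  84  81  81]
 [140 140 140 152 173 180 182 184 184 184 184 146 171 155 162 124 120 112
  103 104 114 115 116 116 114 139 131 104 101 102 101 100]
 [139 140 139 141 158 173 180 183 184 185 184 183 182 146 141 140 141 141
  141 141 140 142 144 143 142 172 153 107 133 136 135 135]
 [138 140 139 140 140 155 168 177 182 185 183 183 182 182 183 182 182 182
  183 183 182 184 186 179 174 146 128 134 135 136 137 136]
 [138 139 140 140 139 141 139 157 169 177 181 182 182 181 182 183 181 181
  181 180 176 172 172 156 130 135 135 135 136 136 136 135]]
[542.6  52.6 100. ] [524.8  21.3] [0.5 0.9]
```

```bash
python3 -m creep '-0.001 -0.0065 0 0 0 0 0;0 0 -0.015 0 0 0 0;0 0 -0.015 0 0 0 0;0 0 -0.01 0 0 0 0;0 0 -0.01 0 0 0 0;0 0 0 0 0 0 0;0 0 0 0 0 0 0;0 0 0 0 0 0 0'
python3 - <<'E'
from h import *
o=readout.get_obs()
s=viewer.capture("scene"); wm=viewer.capture("wrist")
for n,i in (("s4",s),("w4",wm)): cv2.imwrite(f"pics/{n}.png",i[:,:,::-1])
print(o["tool_pos"],o["contact_force"])
c=np.hstack([cv2.resize(x,(400,400),interpolation=cv2.INTER_CUBIC) for x in (s[140:220,275:355],wm[100:300,220:420])])
cv2.imwrite("pics/c4.png",c[:,:,::-1])
E
```

```text
time: 17.17
tool_pos: [525.0, 29.2, 237.8]
tcp_rot: [3.141, -0.001, -0.0]
contact_force: [0.0, -0.2, -0.9]
grip_width: 29.9
finger_force: 30.0
[525.03898514  29.192827   237.81208363] [ 0.0108314  -0.19910656 -0.90427409]
```

View pics/c4.png

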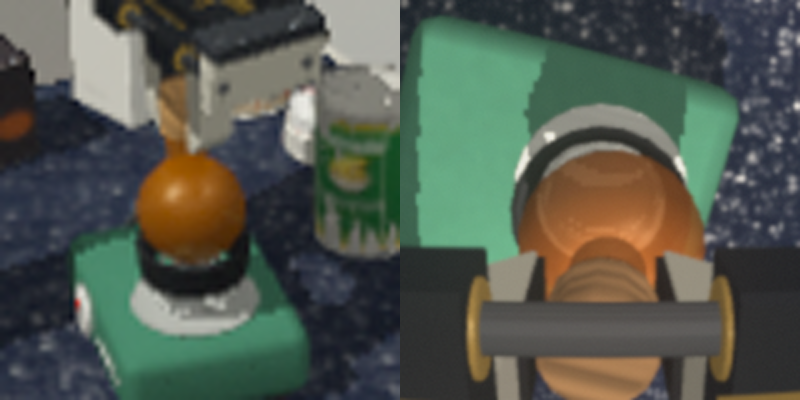

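```bash
python3 - <<'E'
from h import *
np.set_printoptions(precision=1,suppress=True)
S=viewer.camera_info("scene");W=viewer.camera_info("wrist"); o=readout.get_obs(); p=o["tool_pos"]
def proj(i,P,f):
    d=R.from_euler("xyz",i["rotation"]).inv().apply(np.array(P)-i["origin"]); x,y,z=d[0],-d[1],-d[2]
    if f: r=np.hypot(x,y); t=np.arctan2(r,z); x,y,z=x/r*t,y/r*t,1
    return np.array([i["cx"]+i["fx"]*x/z,i["cy"]+i["fy"]*y/z])
for n,i,f,img,x0,y0,k in (("s",S,0,"s4",275,140,5),("w",W,1,"w4",220,100,2)):
    im=cv2.imread(f"pics/{img}.png")[:,:,::-1].copy()
    B=[b for b in blobs(im,(5,150,60),(22,255,255),100) if 290<b[0][0]<340]
    print(n,B)
    for dz in (33,47,90,114,142): 
        q=proj(i,[p[0],p[1],p[2]-dz],f); print(dz,q,"crop",(q-[x0,y0])*k)
    for M in ((525,28),(525,22),(525,34)): print("rim",M,[((proj(i,[M[0]+a,M[1]+b,100],f)-[x0,y0])*k).astype(int).tolist() for a,b in ((0,36),(0,-36),(36,0),(-36,0),(25,-25))])
E
```

```text
s [([312.7, 180.4], [303, 167, 21, 25, 364])]
33 [311.6 156.8] crop [182.9  83.9]
47 [311.7 161. ] crop [183.7 104.8]
90 [312.2 173.5] crop [185.9 167.7]
114 [312.4 180.4] crop [187.1 201.8]
142 [312.7 188.2] crop [188.5 240.8]
rim (525, 28) [[159, 210], [219, 263], [239, 218], [137, 253], [245, 242]]
rim (525, 22) [[164, 214], [225, 267], [244, 223], [142, 258], [250, 247]]
rim (525, 34) [[154, 205], [214, 258], [234, 214], [133, 249], [240, 238]]
w [([326.6, 209.5], [280, 177, 92, 71, 3734])]
33 [319.9 271.1] crop [199.8 342.2]
47 [319.8 258.1] crop [199.7 316.1]
90 [319.8 228.8] crop [199.5 257.5]
114 [319.7 217.1] crop [199.4 234.3]
142 [319.7 206.3] crop [199.4 212.7]
rim (525, 28) [[110, 215], [294, 215], [202, 123], [202, 300], [268, 152]]
rim (525, 22) [[125, 215], [309, 215], [218, 123], [217, 300], [284, 152]]
rim (525, 34) [[95, 215], [279, 215], [186, 123], [187, 300], [252, 152]]
```

The wrist and scene views agree that the ring is at about (524,27). The flask leans about 0.06 rad in the grip, with its belly 4.5 mm towards -y. I correct the tilt and position before seating it.

```bash
python3 -m creep '0 0 0.003 0.03 0 0 0;-0.001 -0.0042 0 0.028 0 0 0;0 0 0 0 0 0 0;0 0 0 0 0 0 0;0 0 0 0 0 0 0'
python3 - <<'E'
from h import *
S=viewer.camera_info("scene");W=viewer.camera_info("wrist"); o=readout.get_obs(); p=o["tool_pos"]; print(p,o["tcp_rot"],o["contact_force"])
s=viewer.capture("scene"); wm=viewer.capture("wrist")
for n,i in (("s5",s),("w5",wm)): cv2.imwrite(f"pics/{n}.png",i[:,:,::-1])
zb=p[2]-114
for im,i,f in ((s,S,0),(wm,W,1)):
    b=[b for b in blobs(im,(5,150,60),(22,255,255),100) if 290<b[0][0]<340][0]; x,y,w,h,_=b[1]
    print(b, plane(ray(i,x+w/2-.5,b[0][1],f),zb))
c=np.hstack([cv2.resize(x,(400,400),interpolation=cv2.INTER_CUBIC) for x in (s[140:220,275:355],wm[100:300,220:420])])
cv2.imwrite("pics/c5.png",c[:,:,::-1])
E
```

```text
time: 17.68
tool_pos: [523.8, 25.2, 240.5]
tcp_rot: [-3.084, -0.0, -0.0]
contact_force: [-0.5, 0.1, -1.2]
grip_width: 30.1
finger_force: 30.0
[523.76704127  25.18848774 240.49960267] [-3.08442449e+00 -4.32950750e-04 -3.70454534e-04] [-0.46114011  0.06715216 -1.20128408]
([311.8, 179.6], [302, 167, 21, 24, 363]) [524.21099002  30.19823435 126.49960267]
([325.7, 209.6], [281, 177, 90, 72, 3768]) [529.18635652  27.68532929 126.49960267]
```

View pics/c5.png

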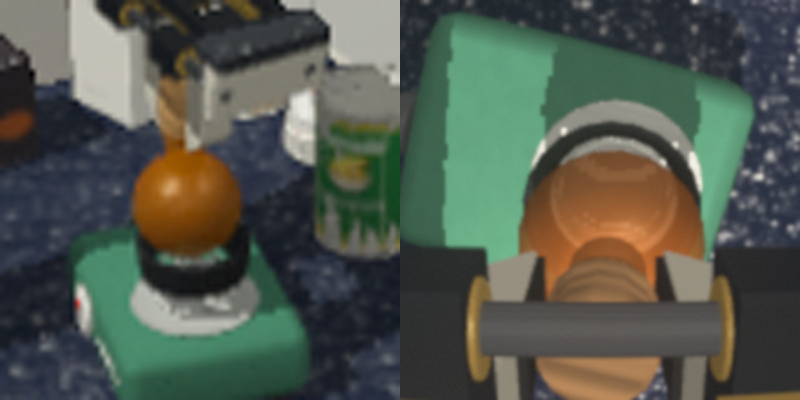

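The ring and belly are laterally aligned in the wrist view (ring at 614, belly at 611). In the scene view the belly is about 1 px left of the ring, so I nudge it by 1.5 mm and lower until contact.

```bash
python3 -m creep '0.0015 -0.0005 -0.003 0 0 0 0;0 0 -0.003 0 0 0 0;0 0 -0.002 0 0 0 0;0 0 -0.002 0 0 0 0;0 0 0 0 0 0 0;0 0 0 0 0 0 0'
python3 -m creep '0 0 -0.002 0 0 0 0;0 0 -0.002 0 0 0 0;0 0 0 0 0 0 0;0 0 0 0 0 0 0'
python3 -m creep '0 0 -0.002 0 0 0 0;0 0 -0.002 0 0 0 0;0 0 0 0 0 0 0;0 0 0 0 0 0 0'
```

```text
time: 18.28
tool_pos: [525.3, 24.8, 230.3]
tcp_rot: [-3.083, -0.0, -0.0]
contact_force: [0.8, 1.1, -0.6]
grip_width: 29.7
finger_force: 30.0
time: 18.62
tool_pos: [525.5, 24.7, 226.6]
tcp_rot: [-3.084, -0.001, -0.0]
contact_force: [1.2, 2.2, 3.5]
grip_width: 29.9
finger_force: 30.0
time: 18.95
tool_pos: [525.5, 24.7, 222.4]
tcp_rot: [-3.084, -0.001, -0.0]
contact_force: [2.1, 3.2, 6.0]
grip_width: 30.0
finger_force: 30.0
```

```bash
python3 -m creep '0.001 0.001 0 0 0 0 0;0 0 0 0 0 0 0;0 0 -0.002 0 0 0 0;0 0 -0.002 0 0 0 0;0 0 0 0 0 0 0;0 0 0 0 0 0 0'
python3 -m creep '0.0005 0.001 -0.002 0 0 0 0;0 0 -0.002 0 0 0 0;0 0 -0.002 0 0 0 0;0 0 0 0 0 0 0;0 0 0 0 0 0 0'
```

```text
time: 19.45
tool_pos: [526.2, 25.3, 218.1]
tcp_rot: [-3.084, 0.0, -0.0]
contact_force: [0.4, -1.1, 6.1]
grip_width: 29.5
finger_force: 30.0
time: 19.87
tool_pos: [526.6, 25.7, 212.5]
tcp_rot: [-3.085, 0.0, -0.0]
contact_force: [-1.3, -3.8, 8.0]
grip_width: 29.7
finger_force: 30.0
```

```bash
python3 -m creep '-0.0005 -0.001 -0.002 0 0 0 0;0 0 -0.002 0 0 0 0;0 0 0 0 0 0 0;0 0 0 0 0 0 0;0 0 0 0 0 0 0'
python3 -m creep '0 0 0 0 0 0 0;0 0 0 0 0 0 0'
python3 - <<'E'
from h import *
o=readout.get_obs(); print(o["tool_pos"],o["contact_force"],o["moment"])
s=viewer.capture("scene"); wm=viewer.capture("wrist")
cv2.imwrite("pics/w6.png",wm[:,:,::-1]);cv2.imwrite("pics/s6.png",s[:,:,::-1])
c=np.hstack([cv2.resize(x,(400,400),interpolation=cv2.INTER_CUBIC) for x in (s[140:220,275:355],wm[100:300,220:420])])
cv2.imwrite("pics/c6.png",c[:,:,::-1])
E
```

```text
time: 20.28
tool_pos: [526.4, 25.2, 208.9]
tcp_rot: [-3.084, -0.001, -0.0]
contact_force: [-0.7, 0.2, 10.1]
grip_width: 29.5
finger_force: 30.0
time: 20.45
tool_pos: [526.4, 25.3, 208.9]
tcp_rot: [-3.084, -0.001, -0.0]
contact_force: [-0.7, 0.3, 10.3]
grip_width: 29.7
finger_force: 30.0
[526.38212418  25.26822552 208.93799248] [-0.65501862  0.30025744 10.28938684] [ 0.0244365   0.01919058 -0.00731811]
```

View pics/c6.png

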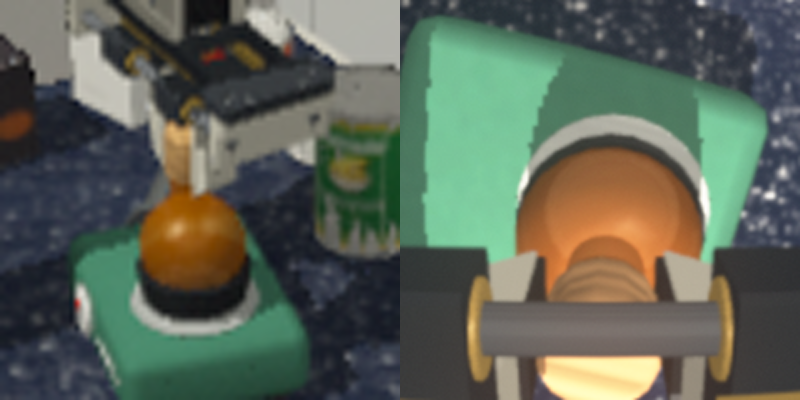

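The flask is seated centrally in the ring, and the ring is pressed down (about 15 mm by force). I press 2 mm more and check that it holds.

```bash
python3 -m creep '0 0 -0.001 0 0 0 0;0 0 -0.001 0 0 0 0;0 0 0 0 0 0 0;0 0 0 0 0 0 0;0 0 0 0 0 0 0;0 0 0 0 0 0 0;0 0 0 0 0 0 0;0 0 0 0 0 0 0'
python3 -m creep '0 0 0 0 0 0 0;0 0 0 0 0 0 0;0 0 0 0 0 0 0;0 0 0 0 0 0 0;0 0 0 0 0 0 0;0 0 0 0 0 0 0;0 0 0 0 0 0 0;0 0 0 0 0 0 0'
```

```text
time: 21.22
tool_pos: [526.4, 25.3, 207.1]
tcp_rot: [-3.084, -0.001, -0.0]
contact_force: [-0.5, 0.2, 10.4]
grip_width: 29.6
finger_force: 30.0
time: 21.88
tool_pos: [526.4, 25.3, 207.1]
tcp_rot: [-3.084, -0.001, -0.0]
contact_force: [-1.2, 0.2, 11.8]
grip_width: 29.6
finger_force: 30.0
```

```bash
python3 -c "
from plant import order; print(order.close_job())"
```

```text
the job is handed in; nothing more can be done
None
```

The lever was pulled to its stop and eased home over about 4 s, and I handed the job in at about 22 s with the amber flask seated in the cradle and held pressed down about 16–17 mm (estimated from the force); the spice jar and salt shaker were not touched.

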